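Clamp the extraction tube in its bench saddle

ROBOT

A 6-joint arm with a two-finger parallel gripper is mounted at the origin on the work surface. World frame = base frame: x ahead of the robot, y to its left, z up, the work surface at z = 0. Lengths are in mm, angles in degrees, forces in N, time in s.
With the tool pointing down it reaches from about 350 to 850 mm from the base axis. Payload 8.1 kg.
Tool frame: the origin (TCP) lies midway between the tips of the shut fingers; the grasp point (between the pads) lies hold_point_z behind it (hold_point_z is the distance from the TCP to the grasp point, in mm); z points along the fingers, x is the direction in which the jaws open and shut, and the axes are right-handed (so a half turn about z gives the same grasp; the last joint's range is limited). The gripper opens to 85 mm and grips with 20 to 120 N. Pads are 22 mm wide; open, the fingers measure 114 mm over their backs; the gripper's body (76 mm by 85 mm) begins 54 mm behind the grasp point. The pads swing forward as they close: fully open they stand 13 mm farther back than shut.
Start: joints at [-78.862, 7.471, 85.268, -0, 87.261, -4.893], TCP at [165.718, -576.665, 231.292] pointing down, gripper open.
Joint ranges: [-169.43, 169.43], [-51.17, 129.36], [1.28, 143.12], [-76.62, 256.62], [0, 156.53], [-152.29, 152.29]. Speed limits (degrees/s): [136.94, 136.94, 159.86, 180, 180, 180].

INTERFACE

Orientations are given as [roll, pitch, yaw] about the fixed x, y, z axes, in that order (R = Rz(yaw) Ry(pitch) Rx(roll)).
In Python, from bench import * gives the robot as it stands.
- The arm moves only by the shell command python3 -m pendant 'ROWS' [OPENING] [FORCE]. ROWS is JSON, a list that holds one entry, the list of rows, each a list of 4 numbers: the shift along the tool's x, y, z normalised to -1 to 1, where 1 is 0.02 m, then the turn about the tool's z normalised to -1 to 1, where 1 is 0.08 rad. A call has exactly 10 rows; each row shifts and turns the pose as measured when the row begins, along the tool's axes as they then stand; what a row does not reach is not made up. A row lasts 1/12 s, in which the tool goes at most 41.7 mm and 7.16 degrees, less where a joint would pass 70% of its speed; a pose out of reach is approached as far as the arm can. A call with a number of a shift or a turn outside -1 to 1 is refused whole. A call with a gripper value outside its range is refused whole. OPENING is the gripper's target within -1 to 1 (fully open at 1, half-way at 0, shut at -1), set as the call begins (- or left out, the last holds). The fingers move at their own pace and stop on an object; FORCE is the grip in N (left out, the last holds). Time passes only in rows, so rows that do not move let the fingers close, or fill a call up. It gives the time, the measured TCP pose, the force and the opening at its end, in the units of the state.
- sense(): the state, without advancing time (a new reading comes with each control period).
- snapshot(name): name is "scene" or "top"; returns the picture (480x640x3 uint8, red, green, blue); there is no depth.
- calibration(name): a dict with "mtx" (3x3 intrinsics, pixels), "world_to_cam" (4x4, takes a point from world to camera coordinates). Camera axes: x right, y down, z forward; pixel columns grow to the right and rows downward; lengths in mm; the calibration is good to about 2 mm. A picture is of the moment at which its call begins. calibration takes no time and is no camera call.
- hand_in(): hands the job in, once; it reports no verdict.
The state is a dict: "time": time; "joint_pos": joint angles; "qd": joint speeds; "joint_efforts": joint torques, N m; "tool_pos": TCP position; "tcp_rot": TCP orientation; "ft_force": force on the tool from outside, world axes, zero at the start; "wrist_torque": the same for the moment, N m; "finger_gap": finger opening in mm.
Only numpy, scipy, OpenCV 4.12 (cv2) and the standard library are available. Lean on these libraries where they do the work, as an engineer would, in place of code of your own. Each camera call takes 0.05 s, during which the arm holds its last target.

TASK

Close the open pipe saddle on the extraction tube: swing its hinged strap over the tube and press it down until the rubber rests on the tube, then swing the bolt up fully into the slot of the strap's ear and turn its T-bar nut down, clockwise from above, until it is hand-tight (it takes a push of about 8 N, 40 mm out on its bar, to keep it turning), so that the tube is held firmly but its thin wall is not crushed. Let go of everything, and leave the other things on the bench where they are.

Things in the scene. Friction and masses are not known exactly. Their poses are not given: they have to be found in the camera images.
- stand: Pipe stand, fixed: rail 110 x 360 x 8 mm with two equal steel saddles holding a tube, tube axis 75 mm up. Origin at bench height under the centre of the OPEN saddle; y along the tube, x across it: hinge side -x, bolt side +x. The twin at y -220 mm is shut and tight already and shows the finished state. Nothing stands beside the open ear beyond |y| 26 mm. Shut, the arch's top is at z 102 mm.
- tube: Extraction tube, thin steel, 40 mm diameter, fixed in the stand, grey sleeve (47 mm) at its -y end, flared grey intake (68 mm) at its +y end. Origin on its axis in the middle of the open saddle, y along the tube. The strap's rubber bears on its top.
- strap (a joint): Angle of the open saddle's strap (rad) about its hinge pin, which runs along the stand's y at x -46, z 75 mm: grows as it opens up and back towards -x (starts 1.45 to 1.85). Shut, with the rubber resting on the tube, it reads 0 to 0.054: the rubber's thickness differs and is not measured. Steel arch 34 mm wide on a stiff hinge: it stays where it is left; 2 N at the ear moves it, all the way down.
- ear (a point): On top of the strap's slotted ear, where the bolt's axis comes to lie; axes are the strap's (the stand's when shut). From the hinge pin it is 92 mm along x and 16 mm up. The ear is 37 mm wide in y (pinch its flat ends), 16 mm thick (down from here; bosses 1 mm above), from x -22 to +8 mm of here. The slot, 13 mm wide, opens at the free (+x) end; its floor is at x -6 mm.
- bolt (a joint): Lean of the swing bolt (rad) about its pivot pin, which runs along the stand's y at x +46, z 50 mm: 0 = upright, grows as it leans out to +x (starts 0.7 to 1.1). With its shank (10 mm diameter) against the slot's floor it reads -0.02 to -0.05. Stiff pivot: it stays where it is left; about 3 N at the hub moves it. Until the nut is tight a push towards +x can swing it out again.
- hub (a point): Point on the bolt's axis 70 mm from its pivot, z along the bolt away from the pivot. T-bar nut: round hub 30 mm diameter, 32 mm long, its middle 0 to 4 mm beyond this point at the start (how far it is screwed up differs, not measured); flange under it 27 mm diameter, 5 mm thick, clearing a shut ear's bosses by 1.4 to 10.6 mm; a bar through the upper hub. Pinch the hub beside the bar.
- bar (a point): Same point; turns with the nut but does not sink with it. x along the nut's bar: 9 mm thick, 48 mm to each ball end, at the start within 0.6 rad of the stand's x seen along the bolt, its axis 4 to 9 mm beyond this point; tight at z 115 to 121. Right-hand, 3.5 mm a radian. To turn it, 38 mm out: free 3 N; at 8 to 9 N it clamps with 50 N. Feel it while it turns: when stopped the thread holds it.
- spanner: Bystander: steel open-ended spanner lying flat, 140 mm long; origin under its middle.
- flask: Bystander: round brass flask, 102 mm diameter, 64 mm high; origin under its middle.
- plaster_spatula: Bystander: spatula with a wooden handle, 210 mm long, lying flat; origin under its middle.
- buff_wheel: Bystander: grey cloth buffing wheel lying flat, 64 mm diameter, 26 mm high; origin under its middle.
- mixing_bowl: Bystander: green mixing bowl, 116 mm diameter, 65 mm high; origin under its middle.
- tooth_cast: Bystander: white plaster tooth cast, 62 x 66 x 31 mm; origin under its middle.
- fluid_bottle: Bystander: clear bottle, 56 mm diameter, 140 mm high; origin under its middle.

How it is judged:
By the outcome, as a careful person would: the job done as asked, in the order asked, and still so for the second after the job is handed in, with the robot touching nothing.
It also fails if it takes over 72 s, if anything falls off the work surface, if the arm or the gripper's body presses on something with over 40 N, if the wrist force passes 120 N, or if a joint passes its speed limit or range.

## Working session

There is one attempt and no reset: what is moved stays moved. The work goes in short steps, Python scripts to look and compute and a shell command to move; the robot and the scene stay as the last step left them, time stands still between calls to the robot, and variables do not carry over. Pictures are saved under pics/ and viewed, and the job is handed in when it is done.

```bash
ls; mkdir -p pics; python3 - <<'E'
from bench import *
import cv2
for n in("scene","top"):
    im=snapshot(n); cv2.imwrite(f"pics/{n}0.png",im[:,:,::-1]); c=calibration(n); print(n,c["mtx"],c["world_to_cam"])
print(sense())
E
```

```text
pics
scene [[559.03807181   0.         323.45547736]
 [  0.         559.03807181 240.13445614]
 [  0.           0.           1.        ]] [[ 6.46886046e-01  7.62420333e-01  1.59272978e-02 -3.42901839e+02]
 [ 5.56108733e-01 -4.57340965e-01 -6.93961324e-01 -2.51059373e+02]
 [-5.21806018e-01  4.57771207e-01 -7.19836094e-01  1.72987519e+03]
 [ 0.00000000e+00  0.00000000e+00  0.00000000e+00  1.00000000e+00]]
top [[503.85705204   0.         322.07222102]
 [  0.         503.85705204 246.23809387]
 [  0.           0.           1.        ]] [[-9.57896705e-02 -9.95397679e-01 -2.79263331e-03  1.72827214e+01]
 [-9.74243053e-01  9.43285477e-02 -2.04823338e-01  5.82846203e+02]
 [ 2.04144100e-01 -1.68992564e-02 -9.78794974e-01  1.28533638e+03]
 [ 0.00000000e+00  0.00000000e+00  0.00000000e+00  1.00000000e+00]]
{'time': 0.1, 'joint_pos': array([-7.88633666e+01,  7.51196768e+00,  8.53238883e+01,  6.73297424e-04,
        8.72620201e+01, -4.88956136e+00]), 'qd': array([-0.05340396, -0.25506515, -0.07083189,  0.02896247,  0.04039838,
       -0.03230048]), 'joint_efforts': array([ 2.27733690e-03, -5.70946884e+01, -5.01942658e+01, -1.78084229e-04,
        8.04485200e-03, -1.92239014e-05]), 'tool_pos': array([ 165.60916322, -576.16741676,  230.3288329 ]), 'tcp_rot': array([-1.79990987e+02,  9.74625606e-02, -7.39738303e+01]), 'ft_force': array([0.02739297, 0.85620231, 1.2450106 ]), 'wrist_torque': array([-0.02520205,  0.02166709,  0.02570488]), 'finger_gap': 85.33948759690604}
```

View pics/scene0.png

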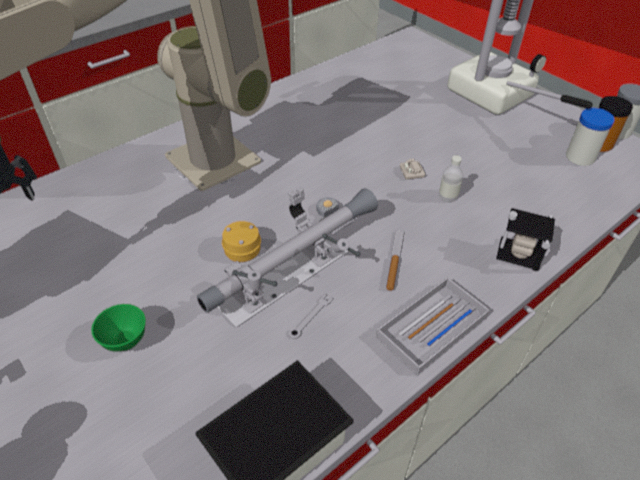

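View pics/top0.png

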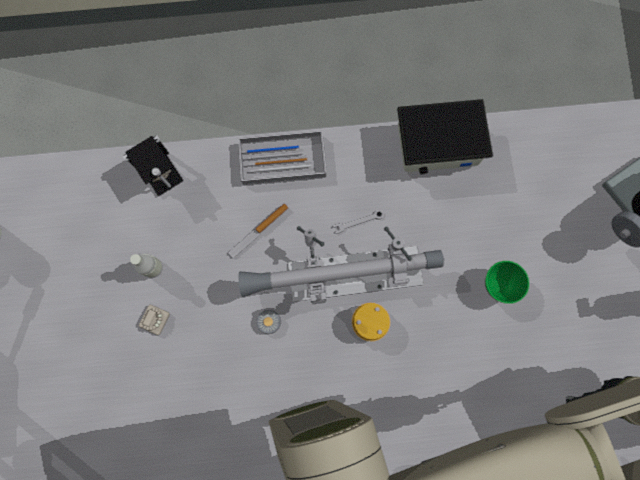

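```bash
cat > h.py <<'E'
from bench import *
import cv2, numpy as np
def crop(n,x0,y0,x1,y1,f,name,im=None):
    if im is None: im=snapshot(n)
    c=cv2.resize(im[y0:y1,x0:x1],None,fx=f,fy=f,interpolation=cv2.INTER_CUBIC)
    cv2.imwrite(f"pics/{name}.png",c[:,:,::-1])
def ray(n,px):
    c=calibration(n);M=c["world_to_cam"];R=M[:3,:3];t=M[:3,3]
    d=R.T@np.linalg.solve(c["mtx"],[px[0],px[1],1]);return -R.T@t,d
def onz(n,px,z):
    o,d=ray(n,px);return o+d*(z-o[2])/d[2]
def tri(ps,pt):
    o1,d1=ray("scene",ps);o2,d2=ray("top",pt)
    s=np.linalg.lstsq(np.c_[d1,-d2],o2-o1,rcond=None)[0]
    a=o1+d1*s[0];b=o2+d2*s[1];return (a+b)/2,np.linalg.norm(a-b)
def proj(n,p):
    c=calibration(n);M=c["world_to_cam"];q=M[:3,:3]@np.asarray(p,float)+M[:3,3];q=c["mtx"]@q;return q[:2]/q[2]
E
python3 - <<'E'
from h import *
a=cv2.imread("pics/scene0.png")[:,:,::-1];b=cv2.imread("pics/top0.png")[:,:,::-1]
crop("scene",190,170,400,330,3.8,"s1",a);crop("top",220,210,460,310,3.3,"t1",b)
E
```

```text
(no output)
```

View pics/s1.png

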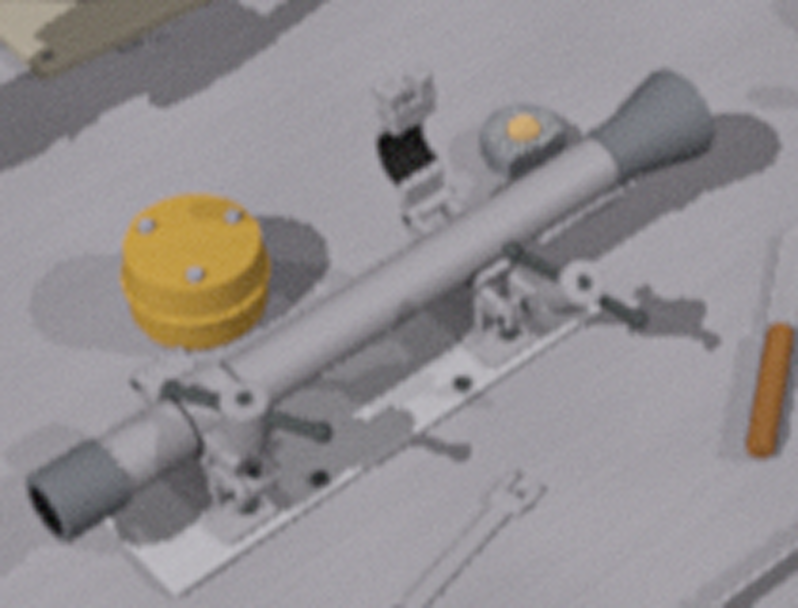

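View pics/t1.png

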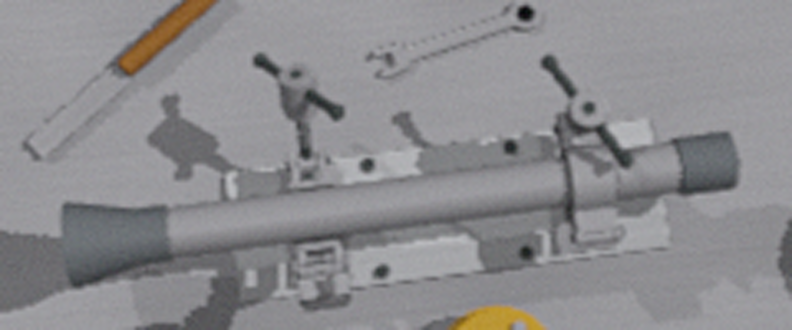

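```bash
python3 - <<'E'
from h import *
S=lambda u,v:(190+u/3.8,170+v/3.8); T=lambda u,v:(220+u/3.3,210+v/3.3)
P={}
for k,s,t in [("twinhub",(245,400),(588,108)),("openhub",(583,283),(295,73)),
 ("twin bar near",(171,387),(549,62)),("twin bar far",(322,431),(627,158)),
 ("bar ballA",(513,250),(260,60)),("bar ballB",(641,318),(338,112)),("open bolt foot",(505,325),(306,152))]:
    p,e=tri(S(*s),T(*t));P[k]=p;print(k,p.round(1),round(e,1))
a=onz("top",T(185,230),75);b=onz("top",T(665,167),75)
print(a,b); d=(b-a);print("axis dir",np.degrees(np.arctan2(-d[1],-d[0])))
for q in [(228,298),(668,247),(652,120),(225,172)]: print("rail",onz("top",T(*q),8).round(1))
E
```

```text
twinhub [ 559.3 -230.1  125.4] 2.4
openhub [610.   -8.7 117.9] 0.6
twin bar near [ 570.6 -235.8  159.3] 80.4
twin bar far [ 550.9 -226.1   86.3] 92.2
bar ballA [596.4 -11.6 147.8] 66.9
bar ballB [609.5  -9.5  80.9] 79.4
open bolt foot [557.2 -17.   41.7] 13.5
[501.65171702  89.31701994  75.        ] [ 515.26880571 -294.57279389   75.        ]
axis dir 92.0315067210099
rail [452.   63.8   8. ]
rail [ 459.1 -302.2    8. ]
rail [ 566.8 -303.5    8. ]
rail [557.2  57.7   8. ]
```

```bash
python3 - <<'E'
from h import *
import bench; print([x for x in dir(bench) if not x.startswith('_')], getattr(bench,'hold_point_z',None))
S=lambda u,v:(190+u/3.8,170+v/3.8); T=lambda u,v:(220+u/3.3,210+v/3.3)
for k,s,t in [("twin bar out",(322,431),(549,62)),("twin bar in",(171,387),(627,158)),
 ("ball +x",(641,318),(260,60)),("ball -x",(513,250),(338,112)),("ear",(405,85),(326,301)),("ear2",(405,105),(325,290))]:
    p,e=tri(S(*s),T(*t));print(k,p.round(1),round(e,1))
a=cv2.imread("pics/scene0.png")[:,:,::-1];b=cv2.imread("pics/top0.png")[:,:,::-1]
crop("scene",270,180,380,260,7.2,"s2",a);crop("top",280,215,345,310,6,"t2",b)
th=np.radians(1.6);ex=np.array([np.cos(th),np.sin(th),0]);ey=np.array([-np.sin(th),np.cos(th),0]);O=np.array([507,-11.4,0])
for an in (1.45,1.65,1.85):
    for y in(-18,18):
        x=-46+100*np.cos(an)-16*np.sin(an);z=75+100*np.sin(an)+16*np.cos(an)
        P=O+ex*x+ey*y+[0,0,z];s=proj("scene",P);t=proj("top",P);print(an,y,P.round(),((s-[190,170])*3.8).round(),((t-[220,210])*3.3).round())
E
```

```text
['PlanningError', 'calibration', 'hand_in', 'hold_point_z', 'sense', 'snapshot'] 18.700000000000003
twin bar out [ 600.6 -205.7  116.7] 2.9
twin bar in [ 518.7 -255.6  119.6] 3.1
ball +x [632.6  19.9  84.4] 4.3
ball -x [573.  -37.2 136.3] 4.2
ear [429.7 -12.1 160.3] 10.1
ear2 [437.2 -14.5 149.8] 4.2
1.45 -18 [458. -31. 176.] [401. 102.] [342. 255.]
1.45 18 [457.   5. 176.] [444.  77.] [293. 261.]
1.65 -18 [438. -31. 173.] [381.  89.] [345. 282.]
1.65 18 [437.   5. 173.] [424.  65.] [296. 288.]
1.85 -18 [419. -32. 167.] [362.  82.] [348. 309.]
1.85 18 [418.   4. 167.] [405.  59.] [299. 315.]
```

View pics/s2.png

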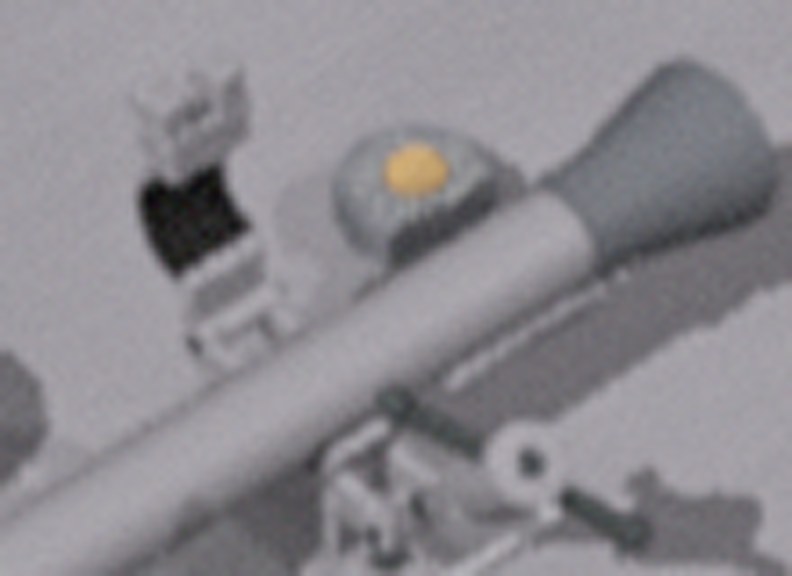

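View pics/t2.png

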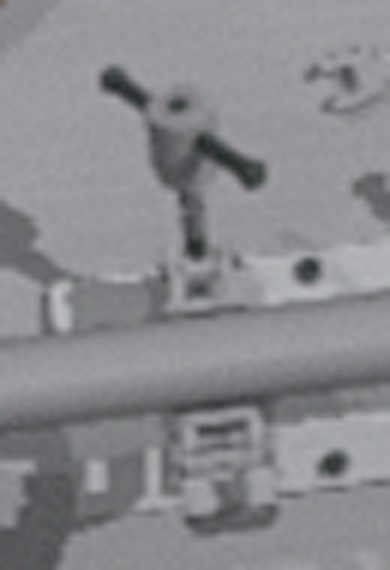

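```bash
cat >> h.py <<'E'
def plan(target,yaw,n,start=None):
    s=sense();p=np.array(s["tool_pos"]);y=s["tcp_rot"][2]
    dy=(yaw-y+180)%360-180
    if abs(yaw-y)>180 and abs(dy)<0: pass
    step=(np.array(target,float)-p)/n
    rows=[]
    for i in range(n):
        q=np.radians(y+dy*i/n);c,sn=np.cos(q),np.sin(q)
        l=np.array([c*step[0]+sn*step[1],sn*step[0]-c*step[1],-step[2]])/20
        rows.append([round(float(v),2) for v in l]+[round(float(-np.radians(dy/n)/.08),2)])
    for i in range(0,n,10): print(str(rows[i:i+10]).replace(' ',''))
def st():
    s=sense();print(round(s["time"],2),s["tool_pos"].round(1),s["tcp_rot"].round(1),"F",s["ft_force"].round(1),"T",s["wrist_torque"].round(3),"gap",round(s["finger_gap"],1),"j6",s["joint_pos"][5].round(1))
E
python3 -c "
from h import *
plan([400,-13,200],91.6,40)"
```

```text
[[-0.6,-0.48,0.04,-0.9],[-0.56,-0.52,0.04,-0.9],[-0.52,-0.56,0.04,-0.9],[-0.48,-0.59,0.04,-0.9],[-0.44,-0.63,0.04,-0.9],[-0.39,-0.66,0.04,-0.9],[-0.34,-0.68,0.04,-0.9],[-0.29,-0.7,0.04,-0.9],[-0.24,-0.72,0.04,-0.9],[-0.19,-0.74,0.04,-0.9]]
[[-0.13,-0.75,0.04,-0.9],[-0.08,-0.76,0.04,-0.9],[-0.02,-0.76,0.04,-0.9],[0.03,-0.76,0.04,-0.9],[0.09,-0.76,0.04,-0.9],[0.14,-0.75,0.04,-0.9],[0.2,-0.74,0.04,-0.9],[0.25,-0.72,0.04,-0.9],[0.3,-0.7,0.04,-0.9],[0.35,-0.68,0.04,-0.9]]
[[0.4,-0.65,0.04,-0.9],[0.44,-0.62,0.04,-0.9],[0.49,-0.59,0.04,-0.9],[0.53,-0.55,0.04,-0.9],[0.57,-0.51,0.04,-0.9],[0.6,-0.47,0.04,-0.9],[0.63,-0.42,0.04,-0.9],[0.66,-0.38,0.04,-0.9],[0.69,-0.33,0.04,-0.9],[0.71,-0.28,0.04,-0.9]]
[[0.73,-0.23,0.04,-0.9],[0.74,-0.17,0.04,-0.9],[0.75,-0.12,0.04,-0.9],[0.76,-0.06,0.04,-0.9],[0.76,-0.01,0.04,-0.9],[0.76,0.05,0.04,-0.9],[0.76,0.1,0.04,-0.9],[0.75,0.16,0.04,-0.9],[0.73,0.21,0.04,-0.9],[0.72,0.26,0.04,-0.9]]
```

```bash
python3 -m pendant '[[[-0.6,-0.48,0.04,-0.9],[-0.56,-0.52,0.04,-0.9],[-0.52,-0.56,0.04,-0.9],[-0.48,-0.59,0.04,-0.9],[-0.44,-0.63,0.04,-0.9],[-0.39,-0.66,0.04,-0.9],[-0.34,-0.68,0.04,-0.9],[-0.29,-0.7,0.04,-0.9],[-0.24,-0.72,0.04,-0.9],[-0.19,-0.74,0.04,-0.9]]]' -1 30; python3 -c "
from h import *
st();plan([400,-13,200],91.6,40)"
```

```text
time: 0.93
tool_pos: [222.3, -427.4, 216.2]
tcp_rot: [-179.6, 0.5, -31.1]
ft_force: [0.6, 0.9, 0.2]
finger_gap: 0.1
0.93 [ 222.3 -427.4  216.2] [-179.6    0.5  -31.1] F [0.6 0.9 0.2] T [-0.024 -0.009  0.018] gap 0.1 j6 -37.5
[[-0.08,-0.56,0.02,-0.67],[-0.05,-0.56,0.02,-0.67],[-0.02,-0.56,0.02,-0.67],[0.01,-0.56,0.02,-0.67],[0.04,-0.56,0.02,-0.67],[0.07,-0.56,0.02,-0.67],[0.1,-0.55,0.02,-0.67],[0.13,-0.55,0.02,-0.67],[0.16,-0.54,0.02,-0.67],[0.19,-0.53,0.02,-0.67]]
[[0.22,-0.52,0.02,-0.67],[0.25,-0.51,0.02,-0.67],[0.27,-0.49,0.02,-0.67],[0.3,-0.48,0.02,-0.67],[0.32,-0.46,0.02,-0.67],[0.35,-0.44,0.02,-0.67],[0.37,-0.42,0.02,-0.67],[0.39,-0.4,0.02,-0.67],[0.41,-0.38,0.02,-0.67],[0.43,-0.36,0.02,-0.67]]
[[0.45,-0.34,0.02,-0.67],[0.47,-0.31,0.02,-0.67],[0.49,-0.29,0.02,-0.67],[0.5,-0.26,0.02,-0.67],[0.51,-0.23,0.02,-0.67],[0.53,-0.2,0.02,-0.67],[0.54,-0.18,0.02,-0.67],[0.54,-0.15,0.02,-0.67],[0.55,-0.12,0.02,-0.67],[0.56,-0.09,0.02,-0.67]]
[[0.56,-0.06,0.02,-0.67],[0.56,-0.03,0.02,-0.67],[0.56,0.0,0.02,-0.67],[0.56,0.03,0.02,-0.67],[0.56,0.06,0.02,-0.67],[0.56,0.09,0.02,-0.67],[0.55,0.12,0.02,-0.67],[0.54,0.15,0.02,-0.67],[0.53,0.18,0.02,-0.67],[0.52,0.21,0.02,-0.67]]
```

```bash
python3 -m pendant '[[[-0.13,-0.75,0,-0.9],[-0.08,-0.76,0,-0.9],[-0.02,-0.76,0,-0.9],[0.03,-0.76,0,-0.9],[0.09,-0.76,0,-0.9],[0.14,-0.75,0,-0.9],[0.2,-0.74,0,-0.9],[0.25,-0.72,0,-0.9],[0.3,-0.7,0,-0.9],[0.35,-0.68,0,-0.9]]]' >/dev/null;  python3 -m pendant '[[[0.4,-0.65,0,-0.9],[0.44,-0.62,0,-0.9],[0.49,-0.59,0,-0.9],[0.53,-0.55,0,-0.9],[0.57,-0.51,0,-0.9],[0.6,-0.47,0,-0.9],[0.63,-0.42,0,-0.9],[0.66,-0.38,0,-0.9],[0.69,-0.33,0,-0.9],[0.71,-0.28,0,-0.9]]]'; python3 -c "
from h import *
st();plan([400,-13,205],91.6,10)"
```

```text
time: 2.6
tool_pos: [322.9, -120.1, 212.2]
tcp_rot: [-178.7, -0.7, 55.6]
ft_force: [-0.7, 0.0, 0.5]
finger_gap: 0.2
2.6 [ 322.9 -120.1  212.2] [-178.7   -0.7   55.6] F [-0.7  0.   0.5] T [ 0.035 -0.004 -0.058] gap 0.2 j6 -85.3
[[0.66,0.02,0.04,-0.79],[0.66,0.06,0.04,-0.79],[0.65,0.1,0.04,-0.79],[0.65,0.14,0.04,-0.79],[0.64,0.18,0.04,-0.79],[0.62,0.22,0.04,-0.79],[0.61,0.26,0.04,-0.79],[0.59,0.3,0.04,-0.79],[0.57,0.33,0.04,-0.79],[0.55,0.37,0.04,-0.79]]
```

```bash
python3 -m pendant '[[[0.66,0.02,0.04,-0.79],[0.66,0.06,0.04,-0.79],[0.65,0.1,0.04,-0.79],[0.65,0.14,0.04,-0.79],[0.64,0.18,0.04,-0.79],[0.62,0.22,0.04,-0.79],[0.61,0.26,0.04,-0.79],[0.59,0.3,0.04,-0.79],[0.57,0.33,0.04,-0.79],[0.55,0.37,0.04,-0.79]]]' >/dev/null; python3 -c "
from h import *
st();plan([402,-13,150],91.6,10)
a=snapshot('scene');b=snapshot('top')
crop('scene',200,150,400,300,4,'s3',a);crop('top',220,180,420,330,4,'t3',b)"
```

```text
3.43 [398.9  -3.6 202.2] [-179.2   -1.4   93.8] F [ 0.2 -0.1  0.6] T [-0.028 -0.017  0.005] gap -0.2 j6 -102.8
[[-0.05,0.01,0.26,0.05],[-0.05,0.01,0.26,0.05],[-0.05,0.01,0.26,0.05],[-0.05,0.01,0.26,0.05],[-0.05,0.01,0.26,0.05],[-0.05,0.01,0.26,0.05],[-0.05,0.01,0.26,0.05],[-0.05,0.01,0.26,0.05],[-0.05,0.01,0.26,0.05],[-0.05,0.01,0.26,0.05]]
```

View pics/s3.png

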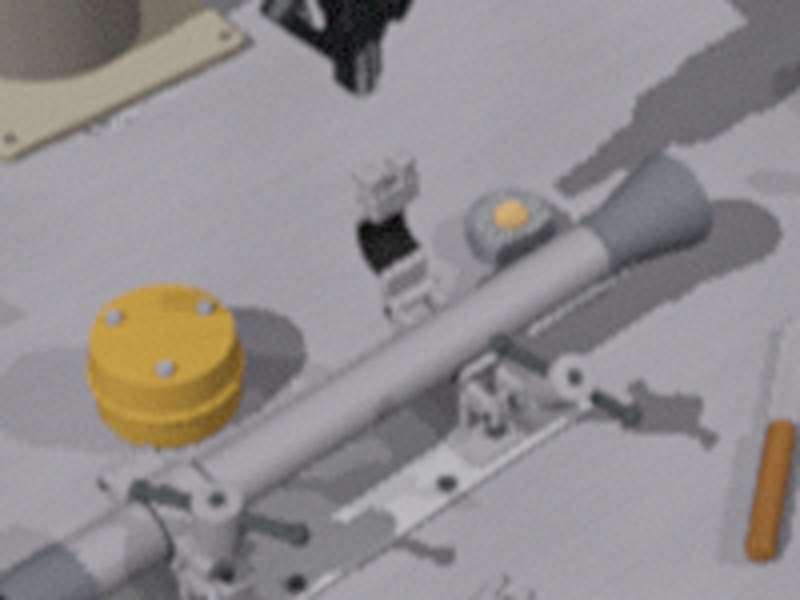

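View pics/t3.png

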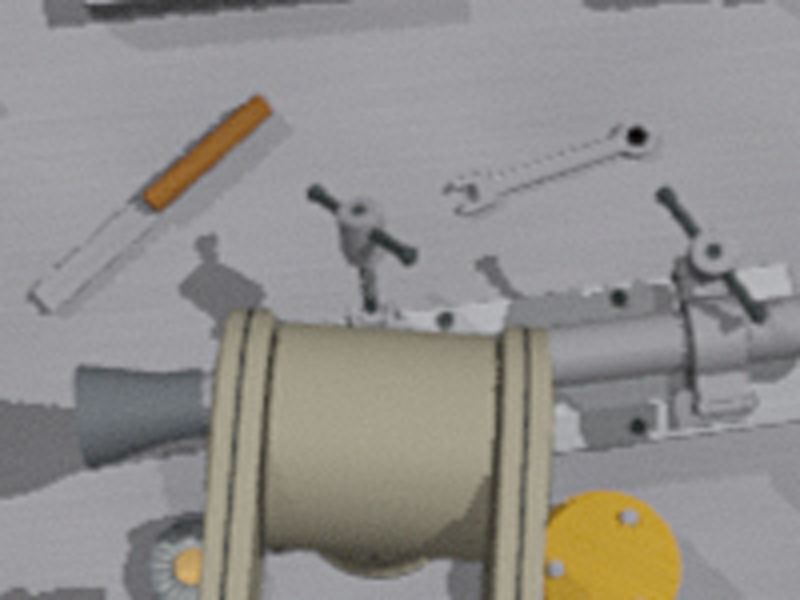

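```bash
python3 -c "
from h import *
print((proj('scene',sense()['tool_pos'])-[200,150])*4)"
python3 -m pendant '[[[-0.08,0.01,0.26,0.05],[-0.08,0.01,0.26,0.05],[-0.08,0.01,0.26,0.05],[-0.08,0.01,0.26,0.05],[-0.05,0.01,0.26,0.05],[-0.05,0.01,0.26,0.05],[-0.05,0.01,0.2,0.05],[-0.05,0.01,0.2,0.05],[0,0.01,0.2,0.05],[0,0.01,0,0.05]]]' >/dev/null; python3 -c "
from h import *
st()
a=snapshot('scene')
crop('scene',200,150,400,300,4,'s4',a)"
```

```text
[357.26946266  87.30401357]
4.37 [398.3 -15.9 152.2] [-178.9   -1.4   90.7] F [ 0.1 -0.8  0.4] T [ 0.022 -0.018  0.001] gap -0.3 j6 -101.6
```

View pics/s4.png

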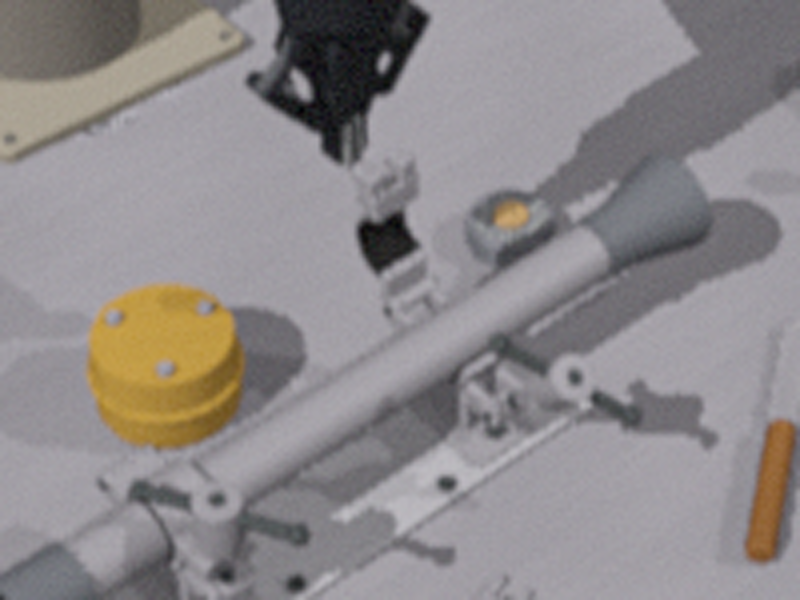

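```bash
python3 -m pendant '[[[0,0.3,-0.02,0],[0,0.3,-0.02,0],[0,0.3,-0.02,0],[0,0.3,-0.02,0],[0,0.3,-0.02,0],[0,0.3,-0.02,0],[0,0.3,-0.02,0],[0,0.3,-0.02,0],[0,0.3,-0.02,0],[0,0.2,-0.02,0]]]' >/dev/null; python3 -c "
from h import *
st()
a=snapshot('scene')
crop('scene',200,150,400,300,4,'s5',a)"
```

```text
5.25 [462.9 -14.6 156.7] [-178.9   -1.4   90.7] F [-2.6  0.4 -0.8] T [0.058 0.536 0.031] gap -0.1 j6 -100.0
```

View pics/s5.png

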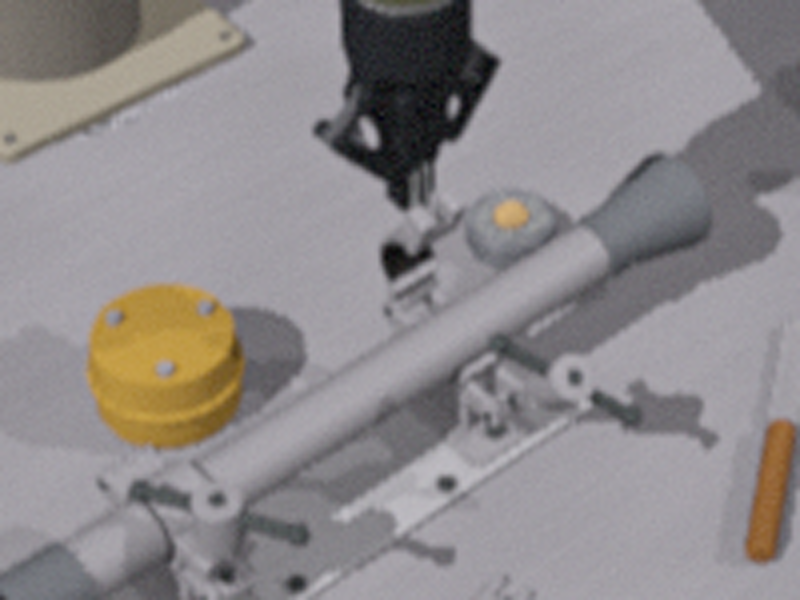

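```bash
python3 -m pendant '[[[0,0.35,0.05,0],[0,0.35,0.05,0],[0,0.35,0.07,0],[0,0.35,0.1,0],[0,0.32,0.12,0],[0,0.3,0.15,0],[0,0.28,0.18,0],[0,0.26,0.2,0],[0,0.24,0.22,0],[0,0.2,0.22,0]]]' >/dev/null; python3 -c "
from h import *
st()
a=snapshot('scene')
crop('scene',200,150,400,300,4,'s6',a)"
```

```text
6.13 [529.2 -13.3 126. ] [-179.    -1.3   90.7] F [-1.7  0.5  0.4] T [-0.033  0.164  0.054] gap 0.5 j6 -98.8
```

View pics/s6.png

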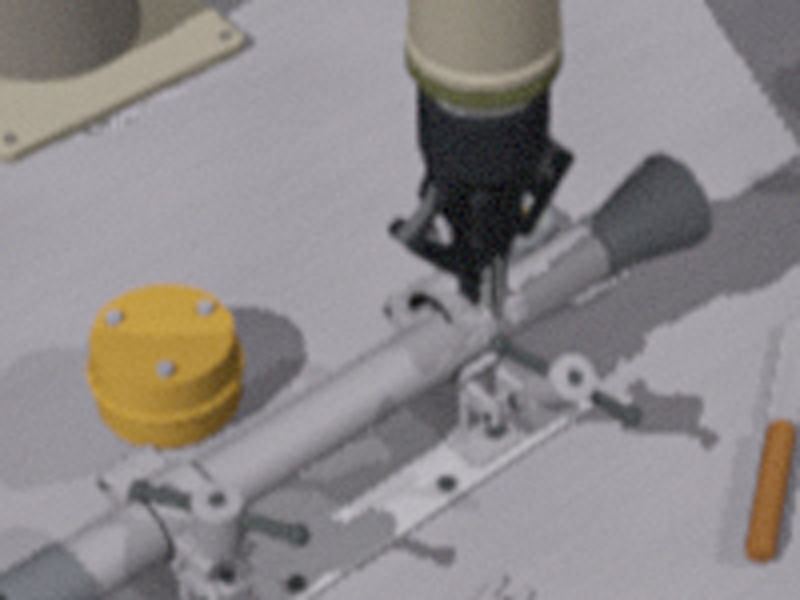

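```bash
python3 -m pendant '[[[0.01,0.06,0.15,0],[0.01,0.06,0.15,0],[0.01,0.06,0.15,0],[0.01,0.05,0.15,0],[0.01,0.05,0.14,0],[0.01,0.05,0.14,0],[0.01,0.04,0.12,0],[0.01,0.03,0.1,0],[0.01,0.02,0.08,0],[0.01,0,0.05,0]]]' >/dev/null; python3 -c "
from h import *
st()
a=snapshot('scene')
crop('scene',240,170,380,270,5.6,'s7',a)"
```

```text
7.02 [538.7 -10.7  98.2] [-179.1   -1.3   90.7] F [0.2 0.2 1.9] T [-0.087 -0.115  0.033] gap 0.1 j6 -98.5
```

View pics/s7.png

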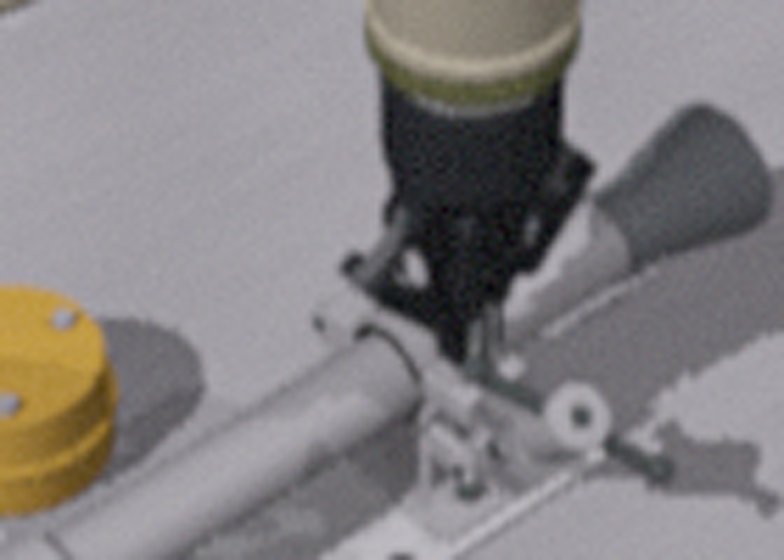

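```bash
python3 -m pendant '[[[0,0,0.04,0],[0,0,0.04,0],[0,0,0.04,0],[0,0,0.04,0],[0,0,0.04,0],[0,0,0.03,0],[0,0,0.03,0],[0,0,0.03,0],[0,0,0.03,0],[0,0,0.03,0]]]'
```

```text
time: 7.9
tool_pos: [539.4, -10.4, 92.9]
tcp_rot: [-179.2, -1.3, 90.7]
ft_force: [-3.9, 0.2, 7.8]
finger_gap: 0.1
```

```bash
python3 -m pendant '[[[0,0,0.04,0],[0,0,0.04,0],[0,0,0.04,0],[0,0,0.04,0],[0,0,0.04,0],[0,0,0.04,0],[0,0,0.04,0],[0,0,0.04,0],[0,0,0.04,0],[0,0,0.04,0]]]'
```

```text
time: 8.73
tool_pos: [539.4, -10.4, 92.8]
tcp_rot: [-179.2, -1.3, 90.8]
ft_force: [-4.8, 0.3, 8.5]
finger_gap: 0.2
```

```bash
python3 -m pendant '[[[0,0,0.08,0],[0,0,0.08,0],[0,0,0.08,0],[0,0,0.08,0],[0,0,0.08,0],[0,0,0.08,0],[0,0,0.08,0],[0,0,0.08,0],[0,0,0.08,0],[0,0,0.08,0]]]'
python3 -m pendant '[[[0,0,-0.3,0],[0,0,-0.5,0],[0,0,-0.8,0],[0,0,-0.8,0],[0,0,-0.8,0],[0,0,-0.8,0],[0,0,-0.8,0],[0,0.2,-0.6,0],[0,0.2,-0.3,0],[0,0.2,0,0]]]' 1 30
python3 -c "
from h import *
st()
a=snapshot('scene');b=snapshot('top')
crop('scene',240,170,380,270,5.6,'s8',a)
crop('top',260,200,400,300,5.6,'t8',b)"
```

```text
time: 9.57
tool_pos: [539.5, -10.5, 92.4]
tcp_rot: [-179.2, -1.2, 90.8]
ft_force: [-7.1, -0.3, 15.2]
finger_gap: -0.0
time: 10.4
tool_pos: [551.6, -12.5, 214.0]
tcp_rot: [-179.0, -1.2, 90.8]
ft_force: [0.2, 0.8, -0.0]
finger_gap: 85.1
10.4 [551.6 -12.5 214. ] [-179.    -1.2   90.8] F [ 0.2  0.8 -0. ] T [-0.016  0.003  0.025] gap 85.1 j6 -98.3
```

View pics/s8.png

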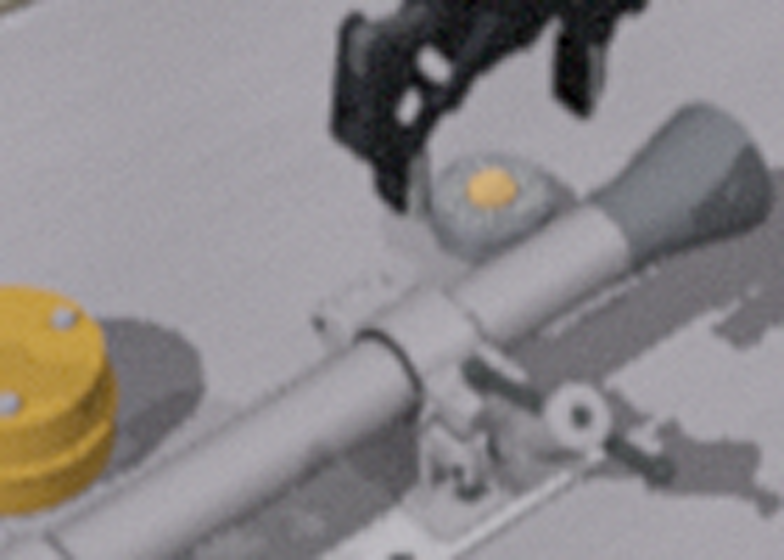

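View pics/t8.png

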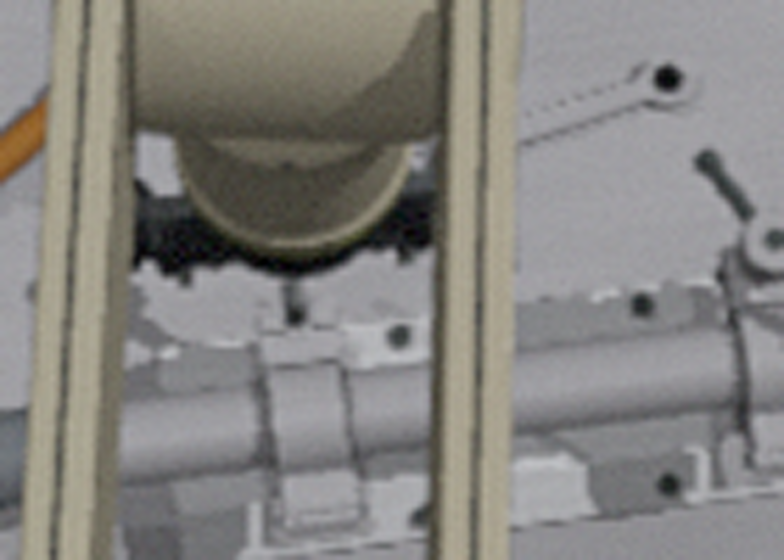

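```bash
python3 -c "
from h import *
plan([603,-8.7,150],97.6,10)"
```

```text
[[0.01,0.26,0.31,-0.15],[0.01,0.26,0.31,-0.15],[0.01,0.26,0.31,-0.15],[0.01,0.26,0.31,-0.15],[0.0,0.26,0.31,-0.15],[-0.0,0.26,0.31,-0.15],[-0.0,0.26,0.31,-0.15],[-0.01,0.26,0.31,-0.15],[-0.01,0.26,0.31,-0.15],[-0.01,0.26,0.31,-0.15]]
```

```bash
python3 -m pendant '[[[0.02,0.26,0.31,-0.15],[0.02,0.26,0.31,-0.15],[0.02,0.26,0.31,-0.15],[0.02,0.26,0.31,-0.15],[0.02,0.26,0.31,-0.15],[0.01,0.26,0.31,-0.15],[0,0.26,0.31,-0.15],[0,0.26,0.31,-0.15],[0,0.26,0.31,-0.15],[0,0.26,0.25,-0.15]]]' 
python3 -c "
from h import *
plan([603,-8.7,90],97.6,10)
a=snapshot('scene');b=snapshot('top')
crop('scene',260,150,400,255,5.6,'s9',a)"
```

```text
time: 11.33
tool_pos: [602.5, -3.7, 136.8]
tcp_rot: [-178.5, -1.5, 98.4]
ft_force: [-0.4, 0.3, -0.5]
finger_gap: 85.4
[[-0.03,-0.0,0.23,0.02],[-0.03,-0.0,0.23,0.02],[-0.03,-0.0,0.23,0.02],[-0.03,-0.0,0.23,0.02],[-0.03,-0.0,0.23,0.02],[-0.03,-0.0,0.23,0.02],[-0.03,-0.0,0.23,0.02],[-0.03,-0.0,0.23,0.02],[-0.03,-0.0,0.23,0.02],[-0.03,-0.0,0.23,0.02]]
```

View pics/s9.png

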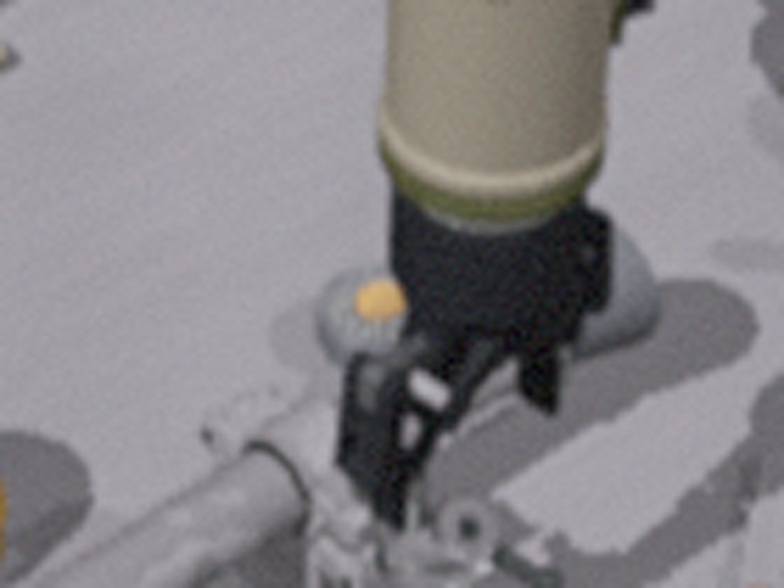

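```bash
python3 -m pendant '[[[-0.03,0,0.23,0.02],[-0.03,0,0.23,0.02],[-0.03,0,0.23,0.02],[-0.03,0,0.23,0.02],[-0.03,0,0.23,0.02],[-0.03,0,0.23,0.02],[-0.03,0,0.23,0.02],[-0.02,0,0.2,0.02],[-0.02,0,0.2,0.02],[0,0,0,0]]]' 
python3 -m pendant '[[[0,0,0,0],[0,0,0,0],[0,0,0,0],[0,0,0,0],[0,0,0,0],[0,0,0,0],[0,0,0,0],[0,0,0,0],[0,0,0,0],[0,0,0,0]]]' -1 25
python3 -c "
from h import *
st()
a=snapshot('scene');b=snapshot('top')
crop('scene',260,150,400,255,5.6,'s10',a)"
```

```text
time: 12.27
tool_pos: [601.8, -8.4, 93.3]
tcp_rot: [-178.5, -1.5, 97.4]
ft_force: [-0.3, -0.0, -0.8]
finger_gap: 85.6
time: 13.1
tool_pos: [602.0, -8.0, 93.8]
tcp_rot: [-178.5, -1.5, 97.4]
ft_force: [-0.2, -0.3, -1.0]
finger_gap: 29.5
13.1 [602.   -8.   93.8] [-178.5   -1.5   97.4] F [-0.2 -0.3 -1. ] T [ 0.122 -0.001 -0.103] gap 29.5 j6 -104.1
```

View pics/s10.png

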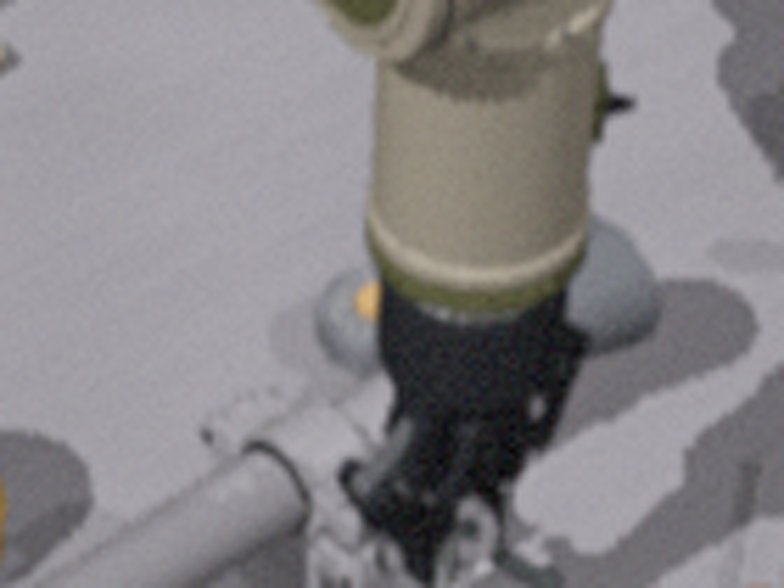

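```bash
python3 -m pendant '[[[0.02,-0.23,-0.18,0],[0.02,-0.24,-0.17,0],[0.02,-0.25,-0.15,0],[0.02,-0.26,-0.13,0],[0.02,-0.26,-0.11,0],[0.02,-0.27,-0.09,0],[0.03,-0.27,-0.07,0],[0.03,-0.27,-0.05,0],[0.03,-0.25,-0.03,0],[0.03,-0.2,-0.01,0]]]' 
python3 -c "
from h import *
st()
a=snapshot('scene');b=snapshot('top')
crop('scene',260,150,400,255,5.6,'s11',a)"
```

```text
time: 14.03
tool_pos: [549.3, -10.8, 115.8]
tcp_rot: [-178.8, -1.5, 97.4]
ft_force: [4.5, -1.3, -6.4]
finger_gap: 28.8
14.03 [549.3 -10.8 115.8] [-178.8   -1.5   97.4] F [ 4.5 -1.3 -6.4] T [-0.327 -0.941 -0.028] gap 28.8 j6 -104.9
```

View pics/s11.png

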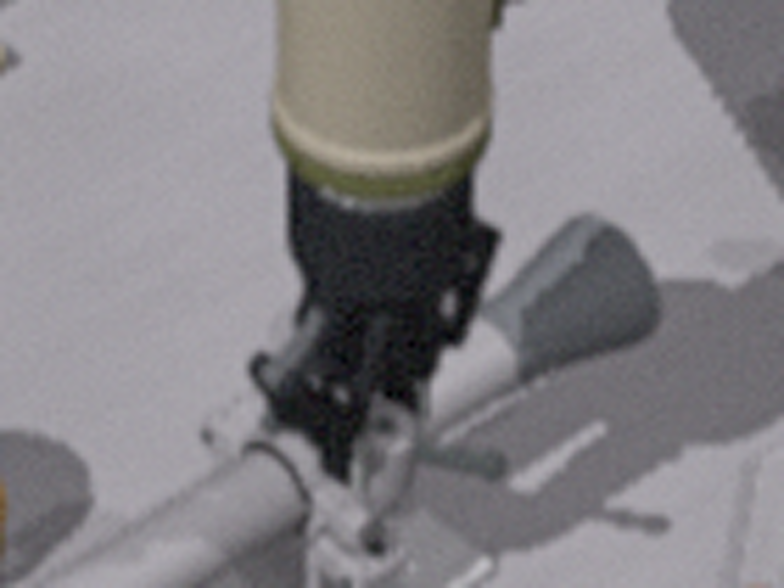

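```bash
python3 -m pendant '[[[0,-0.1,0,0],[0,-0.1,0,0],[0,-0.1,0,0],[0,-0.1,0,0],[0,-0.1,0,0],[0,-0.1,0,0],[0,-0.1,0,0],[0,-0.1,0,0],[0,-0.1,0,0],[0,-0.1,0,0]]]' ; python3 -c "
from h import *
st()"
```

```text
time: 14.97
tool_pos: [540.2, -11.5, 116.6]
tcp_rot: [179.7, -1.4, 97.5]
ft_force: [16.8, 2.0, -14.2]
finger_gap: 29.0
14.97 [540.2 -11.5 116.6] [179.7  -1.4  97.5] F [ 16.8   2.  -14.2] T [ 0.005 -2.679 -0.09 ] gap 29.0 j6 -105.5
```

```bash
python3 -m pendant '[[[0,0,0,0],[0,0,0,0],[0,0,0,0],[0,0,-0.1,0],[0,0,-0.3,0],[0,0,-0.5,0],[0,0,-0.8,0],[0,-0.3,-0.9,0],[0,-0.6,-0.9,0],[0,-0.9,-0.9,0]]]' 1; python3 -c "
from h import *
st()
a=snapshot('scene');b=snapshot('top')
crop('scene',260,170,380,260,6,'s12',a)
crop('top',260,200,400,300,5.6,'t12',b)"
```

```text
time: 15.8
tool_pos: [501.2, -17.9, 208.4]
tcp_rot: [-179.7, -1.6, 97.5]
ft_force: [0.6, 0.2, 0.4]
finger_gap: 85.6
15.8 [501.2 -17.9 208.4] [-179.7   -1.6   97.5] F [0.6 0.2 0.4] T [-0.052  0.006  0.032] gap 85.6 j6 -106.6
```

View pics/s12.png

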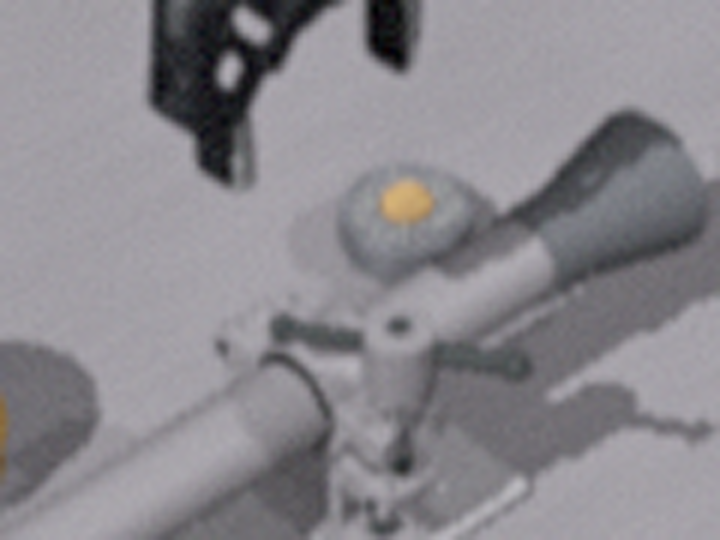

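View pics/t12.png

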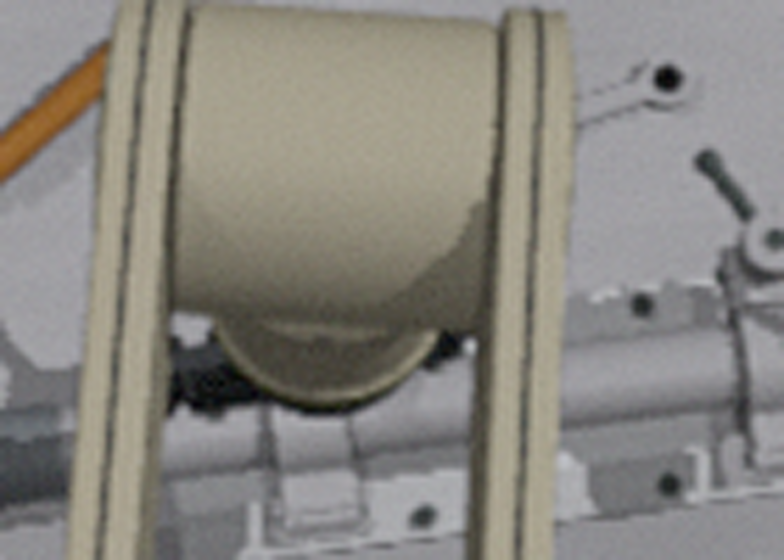

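```bash
python3 -c "
from h import *
f=lambda u,v:(260+u/6,170+v/6)
for z in (136,139,141): print(onz('scene',f(398,325),z).round(1))
a=onz('scene',f(283,327),128);b=onz('scene',f(518,365),128);d=b-a;print(a,b,np.degrees(np.arctan2(d[1],d[0])),np.linalg.norm(d),(a+b)/2)
d=onz('scene',f(398,325),139)-[507,-11.4,0]
t=np.radians(1.6);print(d[0]*np.cos(t)+d[1]*np.sin(t),-d[0]*np.sin(t)+d[1]*np.cos(t))
"
```

```text
[546.1  -7.4 136. ]
[548.4  -9.4 139. ]
[549.9 -10.8 141. ]
[511.4227303  -38.55902518 128.        ] [587.78743611  20.30694937 128.        ] 37.62694610257713 96.4197658873231 [549.60508321  -9.1260379  128.        ]
41.43253863132871 0.845995800306151
```

```bash
python3 -c "
from h import *
plan([549.5,-10,170],127.6,10)"
```

```text
[[0.01,0.24,0.21,-0.66],[-0.0,0.24,0.21,-0.66],[-0.01,0.24,0.21,-0.66],[-0.03,0.24,0.21,-0.66],[-0.04,0.24,0.21,-0.66],[-0.05,0.24,0.21,-0.66],[-0.06,0.23,0.21,-0.66],[-0.08,0.23,0.21,-0.66],[-0.09,0.22,0.21,-0.66],[-0.1,0.22,0.21,-0.66]]
```

```bash
python3 -m pendant '[[[0.01,0.24,0.2,-0.66],[0,0.24,0.2,-0.66],[-0.01,0.24,0.2,-0.66],[-0.03,0.24,0.2,-0.66],[-0.04,0.24,0.2,-0.66],[-0.05,0.24,0.2,-0.66],[-0.06,0.23,0.2,-0.66],[-0.08,0.23,0.2,-0.66],[-0.09,0.22,0.15,-0.66],[-0.1,0.22,0.1,-0.66]]]'; python3 -c "
from h import *
st();plan([550,-10,106],127.6,20)"
```

```text
time: 16.73
tool_pos: [553.8, -8.5, 178.9]
tcp_rot: [178.9, -0.9, 129.0]
ft_force: [-0.0, -0.2, 0.7]
finger_gap: 85.6
16.73 [553.8  -8.5 178.9] [178.9  -0.9 129. ] F [-0.  -0.2  0.7] T [0.032 0.032 0.017] gap 85.6 j6 -136.3
[[0.0,-0.01,0.18,0.01],[0.0,-0.01,0.18,0.01],[0.0,-0.01,0.18,0.01],[0.0,-0.01,0.18,0.01],[0.0,-0.01,0.18,0.01],[0.0,-0.01,0.18,0.01],[0.0,-0.01,0.18,0.01],[0.0,-0.01,0.18,0.01],[0.0,-0.01,0.18,0.01],[0.0,-0.01,0.18,0.01]]
[[0.0,-0.01,0.18,0.01],[0.0,-0.01,0.18,0.01],[0.0,-0.01,0.18,0.01],[0.0,-0.01,0.18,0.01],[0.0,-0.01,0.18,0.01],[0.0,-0.01,0.18,0.01],[0.0,-0.01,0.18,0.01],[0.0,-0.01,0.18,0.01],[0.0,-0.01,0.18,0.01],[0.0,-0.01,0.18,0.01]]
```

```bash
python3 -m pendant '[[[0,-0.02,0.36,0.03],[0,-0.02,0.36,0.03],[0,-0.02,0.36,0.03],[0,-0.02,0.36,0.03],[0,-0.02,0.36,0.03],[0,-0.02,0.36,0.03],[0,-0.02,0.36,0.03],[0,-0.02,0.36,0.03],[0,-0.02,0.3,0.03],[0,-0.01,0.2,0.02]]]'; python3 -c "
from h import *
st();plan([550,-10,106],127.6,5)
a=snapshot('scene')
crop('scene',260,150,400,255,5.6,'s13',a)"
```

```text
time: 17.57
tool_pos: [550.0, -9.2, 103.4]
tcp_rot: [179.0, -1.0, 127.2]
ft_force: [-0.5, -0.1, 0.1]
finger_gap: 85.5
17.57 [550.   -9.2 103.4] [179.   -1.  127.2] F [-0.5 -0.1  0.1] T [0.041 0.007 0.01 ] gap 85.5 j6 -134.9
[[-0.01,-0.01,-0.03,-0.02],[-0.01,-0.01,-0.03,-0.02],[-0.01,-0.01,-0.03,-0.02],[-0.01,-0.01,-0.03,-0.02],[-0.01,-0.01,-0.03,-0.02]]
```

View pics/s13.png

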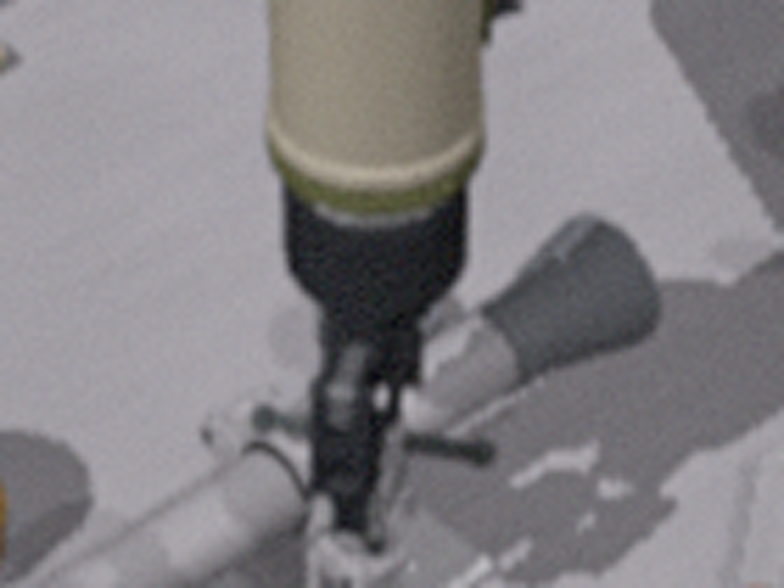

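```bash
python3 -m pendant '[[[0,-0.01,-0.04,-0.02],[0,-0.01,-0.04,0],[0,0,-0.04,0],[0,0,-0.04,0],[0,0,0,0],[0,0,0,0],[0,0,0,0],[0,0,0,0],[0,0,0,0],[0,0,0,0]]]' -1 45; python3 -c "
from h import *
st()"
```

```text
time: 18.45
tool_pos: [549.8, -9.5, 107.0]
tcp_rot: [179.0, -1.0, 127.3]
ft_force: [-0.1, 0.4, -1.1]
finger_gap: 28.9
18.45 [549.8  -9.5 107. ] [179.   -1.  127.3] F [-0.1  0.4 -1.1] T [-0.179 -0.091 -0.019] gap 28.9 j6 -135.0
```

```bash
python3 -m pendant '[[[0,0,0.01,0.6],[0,0,0.01,0.6],[0,0,0.01,0.6],[0,0,0.01,0.6],[0,0,0.01,0.6],[0,0,0.01,0.6],[0,0,0.01,0.6],[0,0,0.01,0.6],[0,0,0.01,0.6],[0,0,0.01,0.6]]]' >/dev/null; python3 -c "
from h import *
st()
a=snapshot('scene')
crop('scene',260,150,400,255,5.6,'s14',a)"
```

```text
19.28 [550.2  -9.8 105.3] [179.6  -1.3  98.7] F [-0.2  0.1 -0.9] T [ 0.011 -0.081  0.071] gap 29.0 j6 -106.4
```

View pics/s14.png

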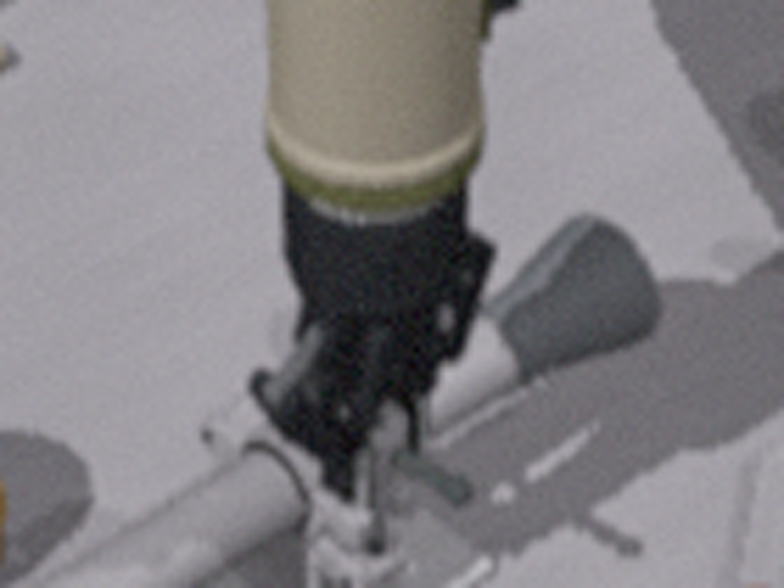

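```bash
python3 -m pendant '[[[0,0,0.01,0.6],[0,0,0.01,0.6],[0,0,0.01,0.6],[0,0,0.01,0.6],[0,0,0.01,0.6],[0,0,0.01,0.6],[0,0,0.01,0.6],[0,0,0.01,0.6],[0,0,0.01,0.6],[0,0,0.01,0.6]]]' >/dev/null; python3 -c "
from h import *
st()"
python3 -m pendant '[[[0,0,0.01,0.6],[0,0,0.01,0.6],[0,0,0.01,0.6],[0,0,0.01,0.6],[0,0,0.01,0.6],[0,0,0.01,0.6],[0,0,0.01,0.6],[0,0,0.01,0.6],[0,0,0.01,0.6],[0,0,0.01,0.6]]]' >/dev/null; python3 -c "
from h import *
st()"
```

```text
20.17 [550.9 -10.2 103.6] [-179.8   -1.4   70.5] F [ 0.4  0.4 -2.1] T [-0.012 -0.231  0.074] gap 29.0 j6 -78.2
21.0 [551.7 -10.7 101.9] [-179.3   -1.2   42.4] F [-0.6 -0.2 -1.4] T [-0.008 -0.107  0.113] gap 28.8 j6 -50.2
```

```bash
python3 -m pendant '[[[-0.02,-0.01,0.01,0.5],[-0.02,-0.01,0.01,0.5],[-0.02,-0.01,0.01,0.5],[-0.02,-0.01,0.01,0.5],[-0.02,-0.01,0.01,0.5],[-0.02,-0.01,0.01,0.5],[-0.02,-0.01,0.01,0.5],[-0.02,-0.01,0.01,0.5],[-0.02,-0.01,0.01,0.5],[-0.02,-0.01,0.01,0.5]]]' >/dev/null; python3 -c "
from h import *
st()"
```

```text
21.83 [551.5 -11.  100.5] [-179.    -1.4   19.1] F [ 2.7 -0.2 -3.2] T [-0.137 -0.504  0.181] gap 28.7 j6 -27.0
```

```bash
python3 -m pendant '[[[-0.05,-0.015,0.01,0.3],[-0.05,-0.015,0.01,0.3],[-0.05,-0.015,0.01,0.3],[-0.05,-0.01,0.01,0.3],[-0.05,-0.01,0.01,0.3],[-0.05,-0.01,0.01,0.3],[-0.05,-0.01,0.01,0.3],[-0.05,-0.01,0.01,0.3],[-0.05,-0.01,0.01,0.3],[-0.05,-0.01,0.01,0.3]]]' >/dev/null; python3 -c "
from h import *
st()"
```

```text
22.67 [550.5 -11.2  99.8] [-178.9   -2.4    5.2] F [ 5.8 -1.  -5.6] T [-0.161 -1.11   0.094] gap 28.7 j6 -13.3
```

```bash
python3 -m pendant '[[[-0.03,0,0.01,0.4],[-0.03,0,0.01,0.4],[-0.03,0,0.01,0.4],[-0.03,0,0.01,0.4],[-0.03,0,0.01,0.4],[-0.03,0,0.01,0.4],[-0.03,0,0.01,0.4],[-0.03,0.01,0.01,0.4],[-0.03,0.01,0.01,0.4],[-0.03,0.01,0.01,0.4]]]' >/dev/null; python3 -c "
from h import *
st()"
```

```text
23.5 [550.  -11.4  98.6] [-178.    -2.7  -13.3] F [ 4.   0.6 -4.2] T [-0.104 -0.715  0.053] gap 28.6 j6 5.0
```

```bash
python3 -m pendant '[[[-0.02,0.01,0.01,0.4],[-0.02,0.01,0.01,0.4],[-0.02,0.01,0.01,0.4],[-0.02,0.01,0.01,0.4],[-0.02,0.01,0.01,0.4],[-0.02,0.01,0.01,0.4],[-0.02,0.01,0.01,0.4],[-0.02,0.01,0.01,0.4],[-0.02,0.01,0.01,0.4],[-0.02,0.01,0.01,0.4]]]' >/dev/null; python3 -c "
from h import *
st()"
```

```text
24.33 [549.7 -11.5  97.6] [-177.    -2.5  -31.8] F [ 3.8  0.6 -2. ] T [-0.309 -0.396  0.121] gap 28.7 j6 23.4
```

```bash
python3 -m pendant '[[[-0.01,0.01,0.01,0.3],[-0.01,0.01,0.01,0.3],[-0.01,0.01,0.01,0.3],[-0.01,0.01,0.01,0.3],[-0.01,0.01,0.01,0.3],[-0.01,0.01,0.01,0.3],[-0.01,0.01,0.01,0.3],[-0.01,0.01,0.01,0.3],[-0.01,0.01,0.01,0.3],[-0.01,0.01,0.01,0.3]]]' >/dev/null; python3 -c "
from h import *
st()"
```

```text
25.17 [549.4 -11.4  97.1] [-176.2   -1.9  -46.3] F [ 4.   1.6 -2.1] T [-0.268 -0.364  0.194] gap 28.8 j6 37.9
```

```bash
python3 -m pendant '[[[0,0,0.01,0.3],[0,0,0.01,0.3],[0,0,0.01,0.3],[0,0,0.01,0.3],[0,0,0.01,0.3],[0,0,0.01,0.3],[0,0,0.01,0.3],[0,0,0.01,0.3],[0,0,0.01,0.3],[0,0,0.01,0.3]]]' >/dev/null; python3 -c "
from h import *
st()
a=snapshot('scene')
crop('scene',260,150,400,255,5.6,'s15',a)"
```

```text
26.0 [549.3 -11.   97.1] [-175.9   -0.9  -60.8] F [ 1.2  1.  -0.8] T [-0.273  0.007  0.249] gap 29.1 j6 52.5
```

View pics/s15.png

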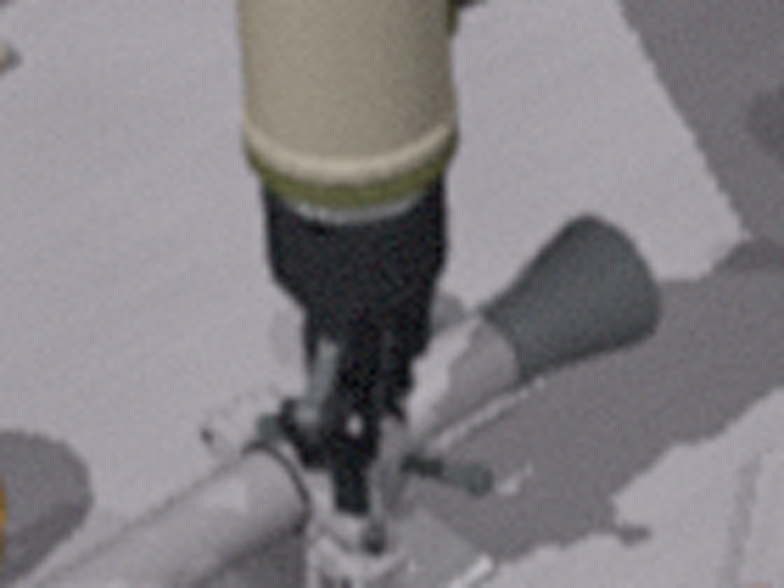

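```bash
python3 -m pendant '[[[0,0,0.01,0.2],[0,0,0.01,0.2],[0,0,0.01,0.2],[0,0,0.01,0.2],[0,0,0.01,0.2],[0,0,0.01,0.2],[0,0,0.01,0.2],[0,0,0.01,0.2],[0,0,0.01,0.2],[0,0,0.01,0.2]]]' >/dev/null; python3 -c "
from h import *
st()"
```

```text
26.88 [549.2 -10.9  96.5] [-1.759e+02 -1.000e-01 -7.080e+01] F [-2.   2.1  4. ] T [0.041 0.405 0.281] gap 28.9 j6 62.6
```

```bash
python3 -m pendant '[[[0,0,0,0.15],[0,0,0,0.15],[0,0,0,0.15],[0,0,0,0.15],[0,0,0,0.15],[0,0,0,0.15],[0,0,0,0.15],[0,0,0,0.15],[0,0,0,0.15],[0,0,0,0.15]]]' >/dev/null; python3 -c "
from h import *
st()"
```

```text
27.72 [549.1 -10.7  96.4] [-175.9    0.4  -78.5] F [-1.   2.   2.4] T [-0.155  0.458  0.344] gap 29.0 j6 70.2
```

```bash
python3 -m pendant '[[[0,0,0,0.06],[0,0,0,0.06],[0,0,0,0.06],[0,0,0,0.06],[0,0,0,0.06],[0,0,0,0.06],[0,0,0,0.06],[0,0,0,0.06],[0,0,0,0.06],[0,0,0,0.06]]]' >/dev/null; python3 -c "
from h import *
st()"
```

```text
28.55 [549.2 -10.7  96.4] [-175.9    0.6  -81.5] F [-1.1  2.1  3.9] T [-0.201  0.398  0.295] gap 28.9 j6 73.3
```

```bash
python3 -m pendant '[[[0,0,0,0.06],[0,0,0,0.06],[0,0,0,0.06],[0,0,0,0.06],[0,0,0,0.06],[0,0,0,0.06],[0,0,0,0.06],[0,0,0,0.06],[0,0,0,0.06],[0,0,0,0.06]]]' >/dev/null; python3 -c "
from h import *
st()"
```

```text
29.38 [549.2 -10.6  96.4] [-176.     0.8  -84.6] F [-1.4  0.9  3. ] T [-0.465  0.346  0.319] gap 28.6 j6 76.4
```

```bash
python3 -m pendant '[[[0,0,0,0],[0,0,0,0],[0,0,0,0],[0,0,0,0],[0,0,-0.3,0],[0,0,-0.6,0],[0,0,-0.9,0],[0,-0.3,-0.9,0],[0,0,-0.9,0],[0,0.3,-0.9,0]]]' 1; python3 -m pendant '[[[0,0.5,-0.5,0],[0,0.9,-0.5,0],[0,0.9,0,0],[0,0.9,0,0],[0,0.9,0,0],[0,0.9,0,0],[0,0.9,0,0],[0,0.5,0,0],[0,0.2,0,0],[0,0,0,0]]]'; python3 -c "
from h import *
st()
a=snapshot('scene');b=snapshot('top')
crop('scene',200,170,380,300,4.4,'s16',a)
crop('top',240,200,440,320,4,'t16',b)"
```

```text
time: 30.22
tool_pos: [539.4, -12.9, 186.9]
tcp_rot: [-176.5, 1.0, -84.7]
ft_force: [0.3, -0.3, 0.0]
finger_gap: 85.6
time: 31.05
tool_pos: [406.2, -27.0, 218.0]
tcp_rot: [-175.1, 0.6, -84.7]
ft_force: [0.8, -0.2, 0.2]
finger_gap: 85.3
31.05 [406.2 -27.  218. ] [-175.1    0.6  -84.7] F [ 0.8 -0.2  0.2] T [-0.003  0.037  0.013] gap 85.3 j6 71.8
```

View pics/s16.png

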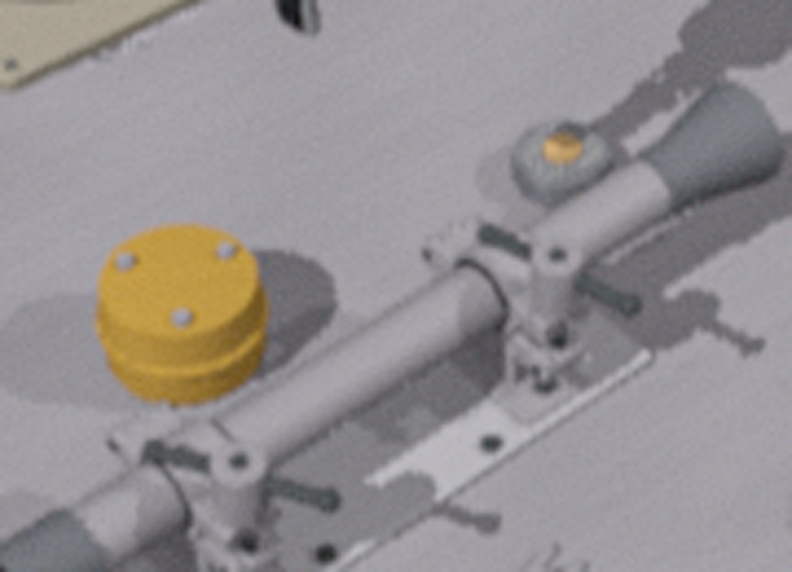

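View pics/t16.png

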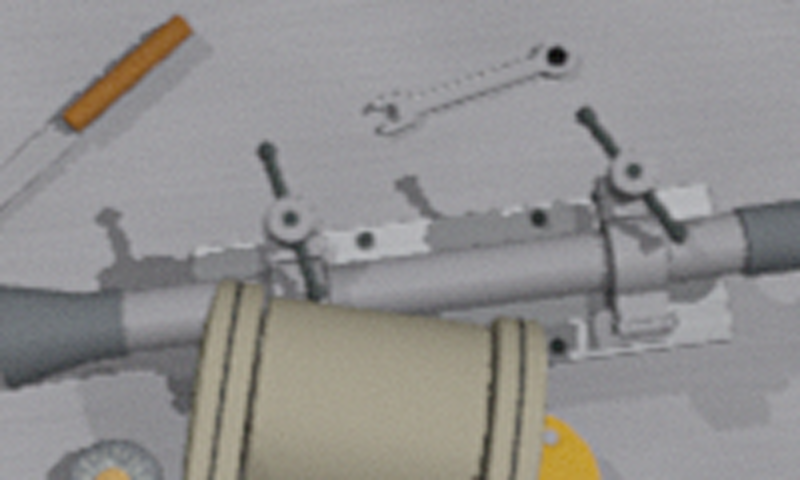

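```bash
python3 -c "
from h import *
f=lambda u,v:(240+u/4,200+v/4);g=lambda u,v:(200+u/4.4,170+v/4.4)
p,e=tri(g(557,255),f(290,219));print('hub top',p.round(1),e)
p2,e=tri(g(238,461),f(633,171));print('twin top',p2.round(1),e)
a=onz('top',f(266,148),117);b=onz('top',f(315,295),117);d=a-b;print(np.degrees(np.arctan2(d[1],d[0])),np.linalg.norm(d))
a=onz('scene',g(634,306),117);b=onz('scene',g(488,235),117);d=a-b;print(np.degrees(np.arctan2(d[1],d[0])),np.linalg.norm(d),(a+b)/2)
"
```

```text
hub top [549.1 -10.5 127.2] 2.4688520843040034
twin top [ 558.8 -230.2  126.8] 1.7801199592135597
12.83351605959499 100.36015799418027
15.783279245061209 96.49285924941849 [551.98247646  -8.89196287 117.        ]
```

```bash
python3 -c "
from h import *
plan([577,34,190],-84.7,10)"
```

```text
[[-0.23,-0.87,0.14,-0.0],[-0.23,-0.87,0.14,-0.0],[-0.23,-0.87,0.14,-0.0],[-0.23,-0.87,0.14,-0.0],[-0.23,-0.87,0.14,-0.0],[-0.23,-0.87,0.14,-0.0],[-0.23,-0.87,0.14,-0.0],[-0.23,-0.87,0.14,-0.0],[-0.23,-0.87,0.14,-0.0],[-0.23,-0.87,0.14,-0.0]]
```

```bash
python3 -m pendant '[[[-0.23,-0.87,0.05,0],[-0.23,-0.87,0.05,0],[-0.23,-0.87,0.05,0],[-0.23,-0.87,0.05,0],[-0.23,-0.87,0.05,0],[-0.23,-0.87,0.05,0],[-0.23,-0.87,0.05,0],[-0.23,-0.87,0.05,0],[-0.23,-0.87,0.05,0],[-0.23,-0.6,0.05,0]]]' -1; python3 -c "
from h import *
plan([577,34,110],-84.7,10)"
```

```text
time: 31.98
tool_pos: [584.3, 37.9, 222.6]
tcp_rot: [-175.0, 0.6, -84.8]
ft_force: [1.0, -0.4, 0.7]
finger_gap: -0.0
[[0.02,0.04,0.56,-0.0],[0.02,0.04,0.56,-0.0],[0.02,0.04,0.56,-0.0],[0.02,0.04,0.56,-0.0],[0.02,0.04,0.56,-0.0],[0.02,0.04,0.56,-0.0],[0.02,0.04,0.56,-0.0],[0.02,0.04,0.56,-0.0],[0.02,0.04,0.56,-0.0],[0.02,0.04,0.56,-0.0]]
```

```bash
python3 -m pendant '[[[0,0.08,0.56,0],[0,0.08,0.56,0],[0,0.08,0.56,0],[0,0.08,0.56,0],[0,0.08,0.56,0],[0,0.08,0.56,0],[0,0.08,0.56,0],[0,0.08,0.56,0],[0,0.08,0.5,0],[0,0.08,0.4,0]]]'; python3 -c "
from h import *
a=snapshot('scene');b=snapshot('top')
crop('scene',280,170,400,260,6,'s17',a)"
```

```text
time: 32.82
tool_pos: [576.1, 38.7, 100.4]
tcp_rot: [-175.3, 0.6, -84.7]
ft_force: [-0.4, -1.1, 0.9]
finger_gap: -0.2
```

View pics/s17.png

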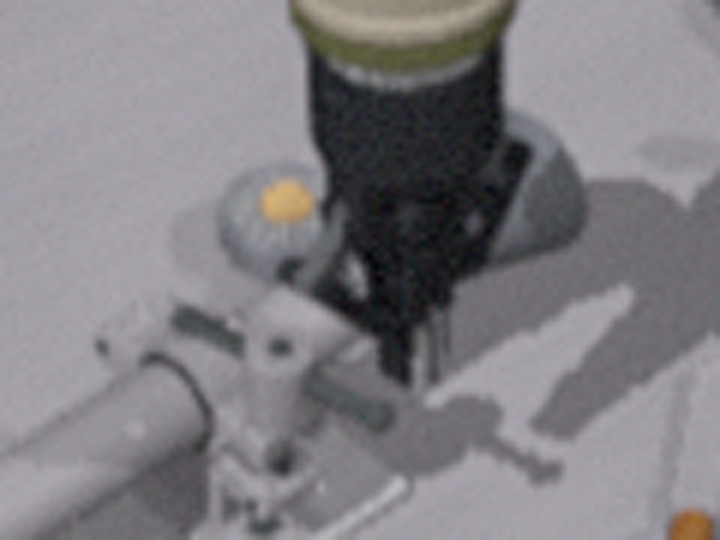

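```bash
python3 -m pendant '[[[0.12,0,-0.06,0],[0.12,0,-0.06,0],[0.12,0,-0.06,0],[0.1,0,-0.06,0],[0.08,0,-0.06,0],[0.05,0,-0.02,0],[0.04,0,0,0],[0.04,0,0,0],[0.04,0,0,0],[0.04,0,0,0]]]'
```

```text
time: 33.75
tool_pos: [579.7, 21.8, 111.5]
tcp_rot: [-175.0, 0.5, -84.7]
ft_force: [-0.4, -0.5, -0.1]
finger_gap: -0.0
```

```bash
python3 -m pendant '[[[0.04,0.02,0.04,0],[0.04,0.02,0.04,0],[0.04,0.02,0.03,0],[0.04,0.01,0.03,0],[0.04,0.01,0.02,0],[0.04,0,0,0],[0.04,0,0,0],[0.04,0,0,0],[0.04,0,0,0],[0.04,0,0,0]]]'
```

```text
time: 34.58
tool_pos: [578.5, 14.8, 107.0]
tcp_rot: [-175.0, 0.7, -84.7]
ft_force: [-0.6, 5.6, 0.1]
finger_gap: -0.2
```

```bash
python3 -m pendant '[[[0.04,0,0,0],[0.04,0,0,0],[0.04,0,0,0],[0.04,0,0,0],[0.04,0,0,0],[0.04,0,0,0],[0.04,0,0,0],[0.04,0,0,0],[0.04,0,0,0],[0.04,0,0,0]]]'
```

```text
time: 35.42
tool_pos: [578.4, 15.0, 107.2]
tcp_rot: [-175.1, 1.4, -84.4]
ft_force: [0.4, 5.7, 0.4]
finger_gap: -0.0
```

```bash
python3 -m pendant '[[[0.05,0,0,0],[0.05,0,0,0],[0.05,0,0,0],[0.05,0,0,0],[0.05,0,0,0],[0.05,0,0,0],[0.05,0,0,0],[0.05,0,0,0],[0.05,0,0,0],[0.05,0,0,0]]]'
python3 -m pendant '[[[0.06,0,0,0],[0.06,0,0,0],[0.06,0,0,0],[0.06,0,0,0],[0.06,0,0,0],[0.06,0,0,0],[0.06,0,0,0],[0.06,0,0,0],[0.06,0,0,0],[0.06,0,0,0]]]'
```

```text
time: 36.25
tool_pos: [578.3, 15.0, 107.4]
tcp_rot: [-175.1, 2.3, -84.1]
ft_force: [-0.5, 5.9, 0.9]
finger_gap: -0.1
time: 37.08
tool_pos: [578.2, 15.0, 107.6]
tcp_rot: [-175.2, 3.3, -83.7]
ft_force: [-1.3, 6.8, 0.6]
finger_gap: -0.0
```

```bash
python3 -m pendant '[[[0.08,0,0.01,0],[0.08,0,0.01,0],[0.08,0,0.01,0],[0.08,0,0.01,0],[0.08,0,0.01,0],[0.08,0,0.01,0],[0.08,0,0.01,0],[0.08,0,0.01,0],[0.08,0,0.01,0],[0.08,0,0.01,0]]]'
```

```text
time: 37.92
tool_pos: [578.7, 14.3, 107.5]
tcp_rot: [-175.2, 4.7, -83.2]
ft_force: [-2.1, 8.2, 3.5]
finger_gap: 0.1
```

```bash
python3 -m pendant '[[[0.08,0,0.01,0],[0.08,0,0.01,0],[0.08,0,0.01,0],[0.08,0,0.01,0],[0.08,0,0.01,0],[0.08,0,0.01,0],[0.08,0,0.01,0],[0.08,0,0.01,0],[0.08,0,0.01,0],[0.08,0,0.01,0]]]'
```

```text
time: 38.75
tool_pos: [578.5, 14.6, 107.9]
tcp_rot: [-175.3, 6.0, -82.7]
ft_force: [-2.3, 9.1, 4.4]
finger_gap: 0.0
```

```bash
python3 -m pendant '[[[-0.2,0,0,0],[-0.4,0,0,0],[-0.5,0,0,0],[-0.3,0,-0.5,0],[0,0,-0.8,0],[0,0,-0.9,0],[0,0,-0.9,0],[0,0,-0.9,0],[0,0.5,-0.9,0],[0,0.9,-0.3,0]]]'; python3 -m pendant '[[[-0.3,0.9,0,0],[-0.3,0.9,0,0],[-0.3,0.9,0,0],[-0.3,0.9,0,0],[-0.3,0.9,0,0],[-0.3,0.9,0,0],[-0.3,0.9,0,0],[0,0.9,0,0],[0,0.4,0,0],[0,0,0,0]]]'; python3 -c "
from h import *
st()
a=snapshot('scene');b=snapshot('top')
crop('scene',200,170,380,300,4.4,'s18',a)
crop('top',100,100,560,340,1.7,'t18',b)"
```

```text
time: 39.58
tool_pos: [538.3, 31.8, 218.2]
tcp_rot: [-175.5, 5.9, -82.5]
ft_force: [0.1, -0.2, -0.0]
finger_gap: -0.2
time: 40.42
tool_pos: [375.9, 57.6, 221.3]
tcp_rot: [-174.5, 5.4, -82.3]
ft_force: [0.1, -0.3, -0.3]
finger_gap: 0.1
40.42 [375.9  57.6 221.3] [-174.5    5.4  -82.3] F [ 0.1 -0.3 -0.3] T [-0.073  0.031  0.001] gap 0.1 j6 77.3
```

View pics/s18.png

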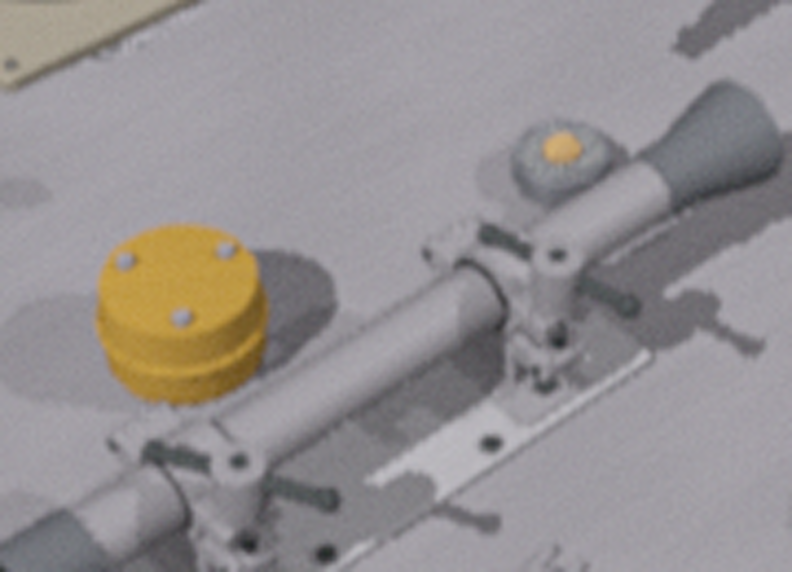

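View pics/t18.png

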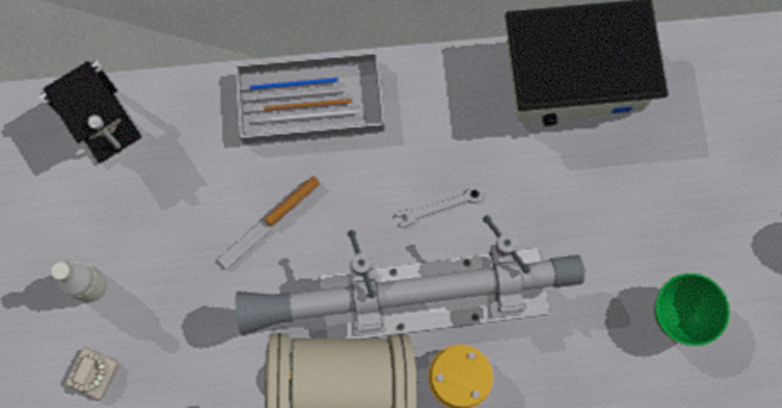

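```bash
python3 -c "
from bench import *
print(hand_in())"
```

```text
the job is handed in; nothing more can be done
None
```

I closed the open saddle and handed the job in at about 40 s; no verdict came back.

- **Strap:** I swung it over with the shut fingers. It stopped on the rubber, rising only about 0.5 mm lower between 8 N and 15 N of push.
- **Bolt:** I pinched the hub, swung the bolt up and pushed it against the slot floor. The pictures put its lean at about -0.05, though by my rough measurement only.
- **Nut:** I turned the gripper about 212° clockwise on the hub. The turning torque rose from about 0.1 to about 0.32 Nm, which is close to 8 N at 40 mm.

**Last checks:**
- Before backing off, I pushed a shut finger against the bar about 41 mm out. It held at 6.8 N, crept about 0.7 mm at 8.2 N, and held again at 9.1 N.
- In the final pictures the nut stands at the same height as the twin's (127.2 mm against 126.8 mm).
- The bystanders look to be where they were, and the gripper is clear and touching nothing.

**Disagreements:**
- The bar finished about 8° short of what the wrist turned, so the pads may have slipped a little on the hub near the end.
- The torque readings scatter by about 0.03 Nm.

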